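# Seat a doming die and index it under the punch guide

### The arm

A 6-joint arm with a two-finger parallel gripper is mounted at the origin on the work surface. World frame = base frame: x ahead of the robot, y to its left, z up, the work surface at z = 0. Lengths are in mm, angles in rad, forces in N, time in s.
With the tool pointing down it reaches from about 400 to 925 mm from the base axis. Payload 12.5 kg.
Tool frame: the origin (TCP) lies at the very end of the fingers, on their centre line; the grasp point (between the pads) lies 19 mm behind it; z points along the fingers, y is the direction in which the jaws open and shut (so a half turn about z gives the same grasp; the last joint's range is limited). The gripper opens to 95 mm and grips with 3 to 60 N. Pads are 20 mm wide; open, the fingers measure 119 mm over their backs; the gripper's body (75 mm by 180 mm) begins 59 mm behind the grasp point.
Start: joints at [-1.433, 0.491, 1.559, -0, 1.092, -0.106], TCP at [150.892, -606.53, 214.661] pointing down, gripper open.
Joint ranges: [-3.1, 3.1], [-0.84, 2.19], [0.05, 2.79], [-1.13, 4.28], [0.06, 2.93], [-2.69, 2.69]. Speed limits (rad/s): [2.22, 2.22, 2.79, 3.14, 3.14, 3.14].

### API

Orientations are given as [roll, pitch, yaw] about the fixed x, y, z axes, in that order (R = Rz(yaw) Ry(pitch) Rx(roll)).
In Python, from cell import env gives the robot as it stands.
- The arm moves only by the shell command python3 -m pendant 'ROWS'. ROWS is JSON, a list that holds one entry, the list of rows, each a list of 5 numbers: the opening, from 0 (shut) to 1 (fully open), then the shift along the tool's x, y, z in m, then the turn about the tool's z in rad. A call has exactly 8 rows; each row is the pose to reach, as a shift and turn from the pose commanded when the call began, along the tool's axes at that moment; what a row does not reach only later rows make up. A row lasts 1/10 s, in which the tool goes at most 50 mm and 8.59 degrees, less where a joint would pass 70% of its speed; a pose out of reach is approached as far as the arm can. A call with a gripper value outside its range is refused whole. The fingers move at their own pace and stop on an object; the grip force is fixed at half the most. Time passes only in rows, so rows that repeat a pose let the fingers close, or fill a call up. It gives the time, the measured TCP pose, the force and the opening at its end, in the units of the state.
- env.state(): the state, without advancing time (a new reading comes with each control period).
- env.read_camera(name): name is "scene" or "top" or "wrist"; returns a dict with "image" (420x560x3 uint8, blue, green, red), "range_z" (420x560 float32, mm along the optical axis (not along the pixel's ray), 0 where there is no reading), "fx", "fy", "cx", "cy" (pixels), "rvec" (rotation vector, rad) and "tvec" (3), from world to camera coordinates, as OpenCV has them; the wrist camera has in their place "tool_from_camera" (4x4, takes a point from camera to tool coordinates, whose origin is the TCP and whose axes are the flange's). Camera axes: x right, y down, z forward; pixel columns grow to the right and rows downward; lengths in mm; the calibration is good to about 2 mm. A picture is of the moment at which its call begins: read the wrist's pose just before it.
- env.job_done(): hands the job in, once; it reports no verdict.
The state is a dict: "t": time; "joints": joint angles; "qvel": joint speeds; "tau": joint torques, N m; "eef_pos": TCP position; "tcp_rot": TCP orientation; "ft_force": force on the tool from outside, world axes, zero at the start; "moment": the same for the moment, N m; "opening": opening from 0.0 (shut) to 1.0 (fully open).
Only numpy, scipy, OpenCV 4.12 (cv2) and the standard library are available. Lean on these libraries where they do the work, as an engineer would, in place of code of your own. Each camera call takes 0.05 s, during which the arm holds its last target. There are 200 camera calls.

### The job

Take the die with the round hollow out of the wooden rack and plug it shank down into the one empty socket of the die turret, fully home so that its head sits flat on the holder. Then take the turret's black bar knob, turn it back (anticlockwise from above) to its end stop, which is stop zero, and turn it clockwise three clicks from there, not running past the third stop: that brings the new die under the punch guide. Finish while still gripping the knob and holding it steady at the third stop, ready for the punch, and leave the other dies and the things on the bench as they are.

Things in the scene. Friction and masses are not known exactly. Their poses are not given: they have to be found in the camera images.
- die: the die to load, steel, in any of the rack's holes: square shank 18 x 18 mm, 18 mm long (lowest 3 mm thinner), under a square head 28 x 28 mm, 14 mm high, then a round crown 26 mm across, 6 mm high, with a round hollow 20 mm across; 38 mm high, 0.1 to 0.17 kg. Origin: centre of the shank's underside, z up, x and y square to its sides, which lie along the rack's. Alike after each quarter turn
- die_shoulder (a point): centre of the underside of the die's square head, 18 mm above its origin: 2 mm above the rack's top at the start, on the holder's top (socket) when fully home
- rack: wooden block 200 (x) x 64 (y) x 30 (z) mm, fixed, with three square holes in a row along its x, 58 mm apart, the middle one at its centre; the shanks stand in them with 3 mm of play. Origin: centre of its underside. 30 mm between neighbouring heads: grip a die across the row (along the rack's y)
- head: the indexing head, fixed: round blue base 284 mm across, 22 mm high, under the turret. Origin: centre of its underside, on the turret's axis. Punch guide: a post 168 mm from the axis, 108 degrees anticlockwise of the head's x, with an arm up to 34 mm wide reaching in over the dies to 73 mm from the axis, 90 to 108 mm above the bench. At its +x a spring roller presses on the rim
- guide_bore (a point): centre of the lower mouth of the 16 mm bore of the punch guide, 90 mm from the turret's axis and 90 mm above the bench
- index (a joint): angle of turret and knob, rad, growing clockwise from above. Stop zero at 0, hard end stop just behind at -0.04; stops every 0.4189 (24 deg), the third at 1.2566. A spring roller rides on the 15 flats of the rim: the turret rests mid-flat (within about 0.05) and clicks over the corner halfway between stops; peak 0.65 N m, friction 0.15 N m. It starts at stop one or two. Rim 250 mm across
- socket (a point): centre of the mouth of the empty socket, 90 mm from the axis, 62 mm above the bench: a square hole 19.8 x 19.8 mm, chamfered, 20 mm deep, in a 30 mm square holder. z up, x to the axis, square with the hole; turns with the turret. The 14 other stations bear fixed dies, 37 mm apart, up to 82 mm high: fingers fit only along x. Under the guide at stop three
- turret: the steel turret with its ring of dies, and on its axis the knob: a black bar 70 mm long, 16 mm thick and 36 mm high on a round steel hub 36 mm across; the bar lies 85 to 121 mm above the bench. Origin on the axis, 26 mm above the bench; its x points away from the empty socket
- knob_grip (a point): the point to grip, mid-bar on the knob's axis, 107 mm above the bench; x along the bar, so the fingers close along its y; the fingertips clear the hub from 86 mm up
- ridge_die: bystander: steel die in the rack, same square shank and 28 mm square head as die, but its crown is an upright ridge 8 mm thick and 20 mm high. Origin: centre of the underside of the shank, z up
- ball_die: bystander: steel die in the rack, same shank and square head, but its crown is a 22 mm ball on a short neck, 61 mm high over all from the foot of the shank. Origin as for the others
- mallet: bystander: wooden mallet lying on the bench, head 48 mm across and 85 mm long, handle to its -x 200 mm long. Origin under its head
- tin_a: bystander: flat round aluminium tin, 62 mm across, 24 mm high. Origin: centre of its underside
- tin_b: bystander: a second tin of the same size
- punch: bystander: small steel ball-ended punch lying on the bench, 92 mm long, up to 17 mm high. Origin near its middle, on the bench
- driver: bystander: screwdriver lying on the bench, about 200 mm long and 30 mm high
- tray: bystander: clear parts tray 110 x 80 x 22 mm. Origin: centre of its underside
Not all that is in view belongs to the job. What is shaped like the die but pink or red is not meant.

How it is judged:
By the outcome, as a careful person would: the job done as asked, in the order asked, and still so for the second after the job is handed in, while the arm keeps its last pose, push and grip.
It also fails if it takes over 72 s, if anything falls off the work surface, if the arm or the gripper's body presses on something with over 40 N, if the wrist force passes 120 N, or if a joint passes its speed limit or range.

## Working session

There is one attempt and no reset: what is moved stays moved. The work goes in short steps, Python scripts to look and compute and a shell command to move; the robot and the scene stay as the last step left them, time stands still between calls to the robot, and variables do not carry over. Pictures are saved under pics/ and viewed, about 8 in all and at most 12, crops included, and the job is handed in when it is done.

```bash
ls; mkdir -p pics
cat > h.py <<'E'
import numpy as np, cv2
from cell import env
from scipy.spatial.transform import Rotation as R
def T(s=None):
    s=s or env.state(); M=np.eye(4); M[:3,:3]=R.from_euler('xyz',s['tcp_rot']).as_matrix(); M[:3,3]=s['eef_pos']; return M
def cam(name):
    M=T(); d=env.read_camera(name)
    if name=='wrist': W=M@np.array(d['tool_from_camera'])
    else:
        W=np.eye(4); Rm=cv2.Rodrigues(np.array(d['rvec'],float))[0]; W[:3,:3]=Rm.T; W[:3,3]=-Rm.T@np.array(d['tvec']).ravel()
    d['W']=W; return d
def cloud(d):
    z=d['range_z']; v,u=np.mgrid[:z.shape[0],:z.shape[1]]
    P=np.stack([(u-d['cx'])/d['fx']*z,(v-d['cy'])/d['fy']*z,z],-1)
    P=P@d['W'][:3,:3].T+d['W'][:3,3]; P[z==0]=np.nan; return P
def pix2plane(d,u,v,h):
    r=d['W'][:3,:3]@np.array([(u-d['cx'])/d['fx'],(v-d['cy'])/d['fy'],1]); o=d['W'][:3,3]; return o+r*(h-o[2])/r[2]
def proj(d,p):
    q=np.linalg.inv(d['W'])@np.append(p,1); return d['fx']*q[0]/q[2]+d['cx'], d['fy']*q[1]/q[2]+d['cy']
E
python3 - <<'E'
from h import *
print({k:np.round(v,3) if not np.isscalar(v) else v for k,v in env.state().items()})
for n in('top','scene'):
    d=cam(n); cv2.imwrite(f'pics/{n}0.png',d['image']); np.savez(f'{n}0.npz',P=cloud(d),**{k:d[k] for k in('W','fx','fy','cx','cy','image')}); print(n,d['fx'],d['W'][:3,3])
E
```

```text
pics
{'t': 0.0, 'joints': array([-1.433,  0.492,  1.559, -0.   ,  1.092, -0.106]), 'qvel': array([-0.001,  0.   ,  0.   , -0.001,  0.002, -0.001]), 'tau': array([-3.0000e-03, -6.1265e+01, -2.5818e+01,  6.9000e-02,  4.8000e-02,
       -0.0000e+00]), 'eef_pos': array([ 150.842, -606.279,  214.051]), 'tcp_rot': array([-3.141, -0.   ,  0.244]), 'ft_force': array([ 0.357, -0.15 ,  0.44 ]), 'moment': array([ 0.017,  0.071, -0.005]), 'opening': 1.001879901866915}
top 448.5803241251577 [ 417.53000332  -10.70854795 1308.82311824]
scene 379.82158717997464 [1226.18762986 -569.82265209  818.88739135]
```

View pics/top0.png

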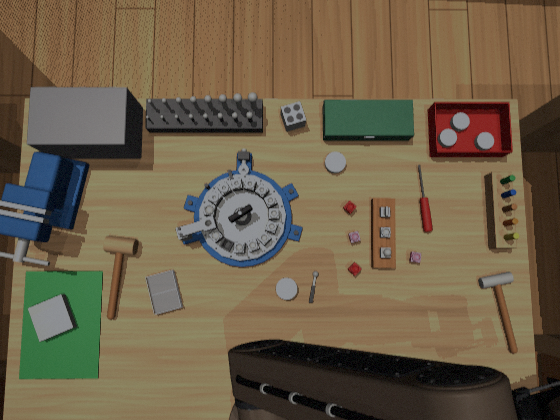

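View pics/scene0.png

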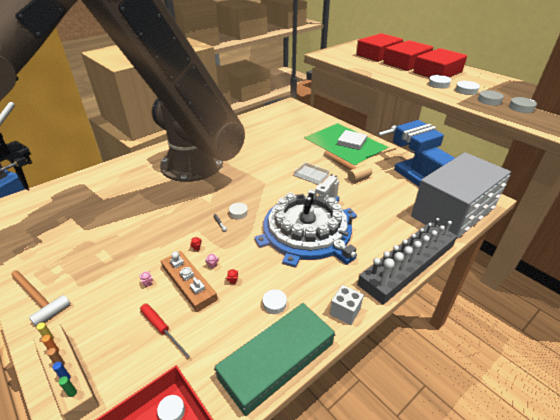

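The top view shows the turret at about (243,215) and the rack at (384,232), with dies at (385,212), (385,232) and (386,253). The red and pink look-alikes at (350,208), (354,238), (355,269) and (416,257) are not wanted. Next I'll take a close crop.

Run:
```python
from h import *
z=np.load('top0.npz'); I=z['image']
a=cv2.resize(I[150:280,170:310],None,fx=4,fy=4,interpolation=cv2.INTER_CUBIC)
b=cv2.resize(I[190:280,360:410],None,fx=5.2,fy=5.2,interpolation=cv2.INTER_CUBIC)
h=520; c=np.zeros((h,560+260,3),np.uint8); c[:a.shape[0],:560]=a; c[:b.shape[0],560:560+b.shape[1]]=b[:h]
cv2.imwrite('pics/crop1.png',cv2.resize(c,(800,507)))
P=z['P']
for u,v in [(385,212),(385,232),(386,253),(243,215),(384,222),(230,215),(375,242)]: print(u,v,P[v,u].round(1))
# rack: wood top height 25..34 near
m=(abs(P[...,2]-30)<4); m[:190]=0;m[280:]=0;m[:,:365]=0;m[:,402:]=0
q=P[m][:,:2].astype(np.float32); print('rack',len(q),cv2.minAreaRect(q))
# blue base
hsv=cv2.cvtColor(I,cv2.COLOR_BGR2HSV)
K=dict(fx=float(z['fx']),fy=float(z['fy']),cx=float(z['cx']),cy=float(z['cy']),W=z['W'])
m=(P[...,2]>105)&(P[...,2]<130); m[:200]=0;m[230:]=0;m[:,:225]=0;m[:,262:]=0
q=P[m][:,:2].astype(np.float32); print('bar',len(q),cv2.minAreaRect(q),q.mean(0),P[m][:,2].max())
```

```text
385 212 [ 588.9 -315.3   62.6]
385 232 [ 533.9 -317.6   46.3]
386 253 [ 473.3 -311.6   75.1]
243 215 [577.3  81.4  90.1]
384 222 [ 564.2 -319.3   30.9]
230 215 [573.3 113.6 121.4]
375 242 [ 506.6 -291.4   32.8]
rack 1057 ((536.4971313476562, -318.2464904785156), (65.74232482910156, 196.95318603515625), 89.18071746826172)
bar 171 ((581.3021850585938, 87.86363983154297), (17.034282684326172, 69.64825439453125), 33.88935470581055) [580.49274  87.49768] 129.54117312634344
```

View pics/crop1.png

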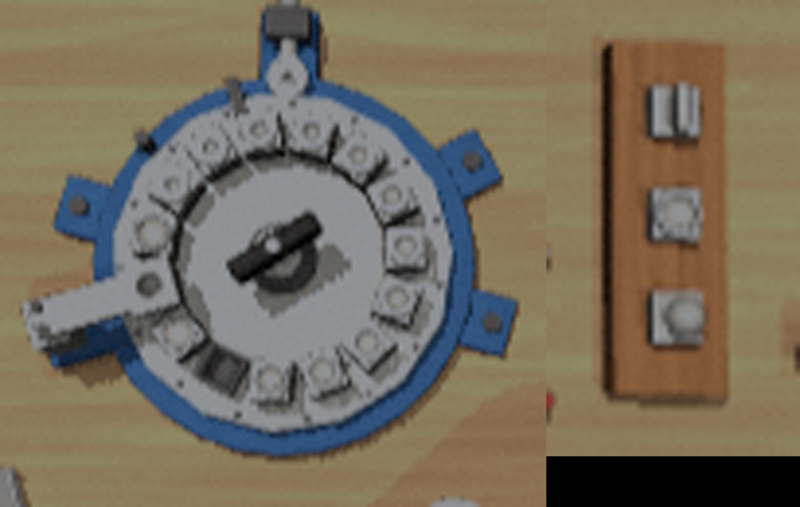

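Choice: the middle die, since its top reads about 46–50 mm with a round crown. The one at (385,212) is the ridge (63 mm) and the one at (386,253) is the ball (75 mm). The empty dark socket is at about (227,245), roughly 48° anticlockwise of the guide, so the turret is at stop one. I'll move above the die first.

```bash
python3 -m pendant '[[[1,0.045,-0.019,0,0.05],[1,0.09,-0.038,0,0.1],[1,0.135,-0.057,0,0.15],[1,0.18,-0.076,0,0.2],[1,0.22,-0.093,0,0.25],[1,0.26,-0.11,0,0.25],[1,0.30,-0.126,0,0.25],[1,0.34,-0.143,0,0.25]]]'; python3 -c "
from h import *
s=env.state();print(s['eef_pos'],s['tcp_rot'],s['t']);d=cam('wrist');print(d['tool_from_camera'],d['fx'])"
```

```text
t: 0.9
eef_pos: [447.5, -384.4, 214.5]
tcp_rot: [-3.141, 0.0, -0.006]
ft_force: [0.3, -1.0, -0.2]
opening: 1.002
[ 447.54488286 -384.38198853  214.48759567] [-3.14149204e+00  2.34185951e-04 -6.19960877e-03] 0.9
[[-4.94490732e-04 -9.71799934e-01 -2.35806370e-01  6.56982682e+01]
 [ 9.99997701e-01 -9.72521209e-04  1.91091721e-03  4.73508511e-02]
 [-2.08635592e-03 -2.35804883e-01  9.71798181e-01 -1.70271920e+02]
 [ 0.00000000e+00  0.00000000e+00  0.00000000e+00  1.00000000e+00]] 312.7740935714084
```

```bash
python3 -m pendant '[[[1,0.022,-0.016,0.015,0.0],[1,0.044,-0.033,0.03,0],[1,0.066,-0.05,0.045,0],[1,0.088,-0.066,0.07,0],[1,0.088,-0.066,0.09,0],[1,0.088,-0.066,0.09,0],[1,0.088,-0.066,0.09,0],[1,0.088,-0.066,0.09,0]]]'
python3 - <<'E'
from h import *
d=cam('wrist'); P=cloud(d); I=d['image']
m=abs(P[...,2]-30)<4; m&=(abs(P[...,0]-536)<115)&(abs(P[...,1]+318)<45)
q=P[m][:,:2].astype(np.float32); print('rack',len(q),cv2.minAreaRect(q))
for nm,lo,hi,x in(('die',38,56,536),('ridge',38,60,592),('ball',38,50,476)):
    m=(P[...,2]>lo)&(P[...,2]<hi)&(abs(P[...,0]-x)<24)&(abs(P[...,1]+318)<30)
    q=P[m].astype(np.float32); print(nm,len(q),cv2.minAreaRect(q[:,:2]),np.median(q[:,2]))
u,v=proj(d,[535,-318,50]); print(u,v)
cv2.imwrite('pics/w1.png',I)
E
```

```text
t: 1.75
eef_pos: [534.8, -320.9, 125.8]
tcp_rot: [3.141, -0.001, -0.007]
ft_force: [0.1, -0.3, 0.6]
opening: 0.999
rack 11503 ((535.7105712890625, -320.5061950683594), (64.33049011230469, 201.03085327148438), 88.64485168457031)Traceback (most recent call last):
  File "<stdin>", line 7, in <module>
cv2.error: OpenCV(4.12.0) /io/opencv/modules/imgproc/src/convhull.cpp:143: error: (-215:Assertion failed) total >= 0 && (depth == CV_32F || depth == CV_32S) in function 'convexHull'
```

Run:
```python
from h import *
d=cam('wrist'); P=cloud(d); I=d['image']
for nm,lo,hi,x in(('die',38,56,536),('ridge',38,60,592),('ball',38,50,476)):
    m=(P[...,2]>lo)&(P[...,2]<hi)&(abs(P[...,0]-x)<24)&(abs(P[...,1]+320)<30)
    q=P[m].astype(np.float32); print(nm,len(q),cv2.minAreaRect(np.ascontiguousarray(q[:,:2])) if len(q) else '',np.median(q[:,2]))
print(proj(d,[535.7,-320.5,50]))
cv2.imwrite('pics/w1.png',I)
```

```text
die 1167 ((536.3369750976562, -320.42559814453125), (27.797855377197266, 28.199077606201172), 88.48247528076172) 48.218376
ridge 939 ((593.9963989257812, -321.7940368652344), (28.068096160888672, 27.956357955932617), 88.8736801147461) 46.13061
ball 243 ((490.5197448730469, -319.34259033203125), (27.88994598388672, 4.173921585083008), 88.20709228515625) 45.4729
(np.float64(281.776559537177), np.float64(219.62025535264206))
```

View pics/w1.png

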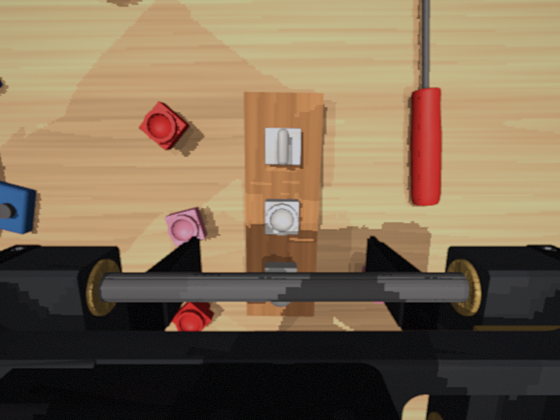

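The die with the round hollow is confirmed at (282,217), in the middle. The ridge is at (283,146), the ball is hidden under the gripper, and the red and pink decoys are clear of the rack. I'll descend and grip the square head above the rack.

```bash
python3 -m pendant '[[[0.5,0.0015,-0.0005,0.03,0.018],[0.5,0.0015,-0.0005,0.06,0.018],[0.5,0.0015,-0.0005,0.08,0.018],[0.5,0.0015,-0.0005,0.0905,0.018],[0.5,0.0015,-0.0005,0.0905,0.018],[0.2,0.0015,-0.0005,0.0905,0.018],[0.1,0.0015,-0.0005,0.0905,0.018],[0.1,0.0015,-0.0005,0.0905,0.018]]]'; python3 -m pendant '[[[0.1,0,0,0,0],[0.1,0,0,0,0],[0.1,0,0,0,0],[0.1,0,0,-0.015,0],[0.1,0,0,-0.04,0],[0.1,0,0,-0.08,0],[0.1,0,0,-0.12,0],[0.1,0,0,-0.12,0]]]'
```

```text
t: 2.65
eef_pos: [536.6, -320.0, 35.2]
tcp_rot: [3.141, -0.001, -0.024]
ft_force: [-0.3, 0.2, 0.7]
opening: 0.381
t: 3.45
eef_pos: [537.9, -320.9, 160.2]
tcp_rot: [3.136, -0.007, -0.024]
ft_force: [-0.9, -0.0, -1.2]
opening: 0.293
```

```bash
python3 -m pendant '[[[0.1,-0.004,-0.03,0,-0.06],[0.1,-0.01,-0.07,0,-0.18],[0.1,-0.02,-0.11,0,-0.3],[0.1,-0.028,-0.15,0,-0.42],[0.1,-0.036,-0.195,0,-0.54],[0.1,-0.044,-0.24,0,-0.66],[0.1,-0.05,-0.285,0,-0.78],[0.1,-0.054,-0.33,0,-0.9]]]'
python3 - <<'E'
from h import *
z=np.load('top0.npz'); K=dict(fx=float(z['fx']),fy=float(z['fy']),cx=float(z['cx']),cy=float(z['cy']),W=z['W'])
print('socket',pix2plane(K,226.9,244.8,62),'guide',pix2plane(K,207.9,222.9,108))
hsv=cv2.cvtColor(z['image'],cv2.COLOR_BGR2HSV)
m=((hsv[...,0]>100)&(hsv[...,0]<125)&(hsv[...,1]>120)); m[:,:180]=0;m[:,310:]=0;m[:140]=0;m[280:]=0
P=z['P']; q=P[m&(abs(P[...,2]-22)<6)]
# outer radius: per-angle maximum about centre, robust circle fit R=142
from scipy.optimize import least_squares
c=np.array([581.,88.]); 
for _ in range(4):
    dlt=q[:,:2]-c; a=np.arctan2(dlt[:,1],dlt[:,0]); r=np.hypot(*dlt.T); k=r<150
    b=((a[k]+np.pi)/(2*np.pi)*60).astype(int); pts=[q[k][b==i][np.argmax(r[k][b==i]),:2] for i in range(60) if (b==i).sum()>2]
    pts=np.array(pts); c=least_squares(lambda c:np.hypot(*(pts-c).T)-141,c,loss='soft_l1').x
print('centre',c,len(pts))
E
```

```text
t: 4.25
eef_pos: [489.3, 13.2, 154.2]
tcp_rot: [-3.141, 0.0, 0.88]
ft_force: [0.8, 0.2, -1.2]
opening: 0.295
socket [497.58292755 127.53603435  62.        ] guide [553.66456693 174.16219607 108.        ]
centre [581.04382836  87.97302318] 56
```

```bash
python3 -m pendant '[[[0.1,0.012,-0.012,0,-0.08],[0.1,0.027,-0.027,0,-0.16],[0.1,0.041,-0.041,0,-0.24],[0.1,0.055,-0.054,0,-0.24],[0.1,0.055,-0.054,0,-0.24],[0.1,0.055,-0.054,0,-0.24],[0.1,0.055,-0.054,0,-0.24],[0.1,0.055,-0.054,0,-0.24]]]'
python3 - <<'E'
from h import *
d=cam('wrist'); P=cloud(d); I=d['image']; np.savez('w2.npz',P=P,image=I,W=d['W'],fx=d['fx'],fy=d['fy'],cx=d['cx'],cy=d['cy'])
cv2.imwrite('pics/w2.png',I); print(proj(d,[498,127,62]),proj(d,[581,88,121]))
E
```

```text
t: 5.05
eef_pos: [484.0, 87.6, 154.1]
tcp_rot: [-3.142, 0.0, 1.115]
ft_force: [-0.5, -1.0, -2.2]
opening: 0.29
(np.float64(277.1865992467095), np.float64(166.82441426468432)) (np.float64(416.89929177428), np.float64(172.81656746154803))
```

View pics/w2.png

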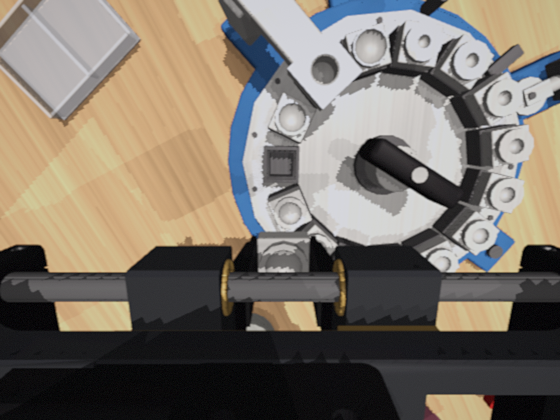

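The socket shows at about (282,164), the bar's centre is near (415,172), and the held die is at (282,250). I'll measure the holder square, its hole and the bar.

Run:
```python
from h import *
z=np.load('w2.npz'); P=z['P']; K={k:(z[k] if k=='W' else float(z[k])) for k in('W','fx','fy','cx','cy')}; I=z['image']
A=lambda q:np.ascontiguousarray(q[:,:2].astype(np.float32))
n=np.hypot(P[...,0]-498,P[...,1]-127)<23
m=n&(abs(P[...,2]-62)<4); print('holder',m.sum(),cv2.minAreaRect(A(P[m])),np.median(P[m][:,2]))
# hole: floor/wall pixels lower than 57 inside
g=cv2.cvtColor(I,cv2.COLOR_BGR2GRAY)
cr=I[130:200,245:320]; cv2.imwrite('pics/soc.png',cv2.resize(cr,None,fx=8,fy=8,interpolation=cv2.INTER_CUBIC))
q=(abs(P[...,2]-121)<6)&(np.hypot(P[...,0]-581,P[...,1]-88)<45); print('bar',q.sum(),cv2.minAreaRect(A(P[q])),np.median(P[q][:,2]))
print(P[164,270:296,2].round())
print(P[145:185,282,2].round())
```

```text
holder 812 ((499.91400146484375, 122.81856536865234), (39.772457122802734, 29.282123565673828), 63.29032897949219) 61.77384083636383
bar 2579 ((581.57568359375, 86.87519836425781), (16.206209182739258, 69.42902374267578), 32.88382339477539) 120.89448108067768
[49. 41. 42. 42. 42. 42. 43. 43. 41. 42. 43. 42. 43. 43. 41. 44. 43. 43.
 43. 42. 43. 43. 42. 59. 60. 61.]
[39. 60. 61. 63. 63. 63. 61. 60. 41. 43. 43. 42. 43. 42. 42. 43. 43. 41.
 43. 43. 42. 42. 42. 42. 42. 43. 42. 42. 43. 45. 53. 60. 61. 63. 62. 63.
 63. 64. 40. 41.]
```

View pics/soc.png

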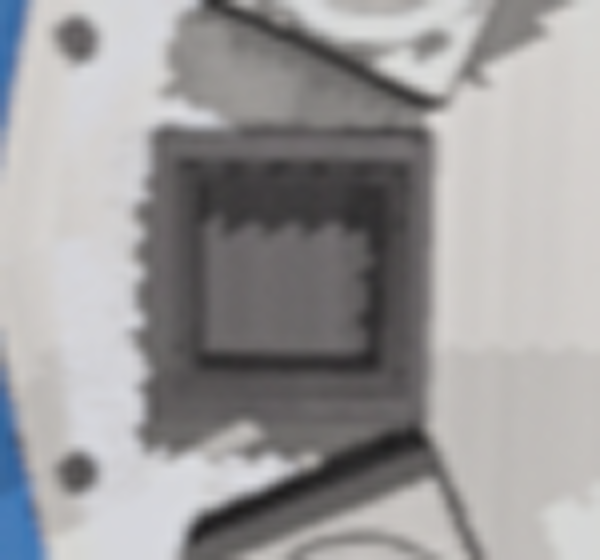

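Run:
```python
from h import *
z=np.load('w2.npz'); P=z['P']; K={k:(z[k] if k=='W' else float(z[k])) for k in('W','fx','fy','cx','cy')}; I=z['image']
s=pix2plane(K,281.5,163.6,62); print('soc by pixel',s)
ax=np.array([581.5,87.3]); 
# refine: rotated frame, holder-top pixels, tangential extents inside |rad|<=15
for ang in(2.70,2.72,2.74):
    e=np.array([np.cos(ang),np.sin(ang)]); t=np.array([-e[1],e[0]])
    D=P[...,:2]-ax; r=D@e; w=D@t
    m=(abs(P[...,2]-62)<2.5)&(abs(r-90)<19)&(abs(w)<22)
    f=m&(abs(r-90)<6); h=np.isfinite(r)&(P[...,2]<52)&(abs(r-90)<12)&(abs(w)<12)
    fr=m&(abs(w)<6)
    print(ang,'tang',np.percentile(w[f],[1,99]),'rad',np.percentile(r[fr],[1,99]),'hole',r[h].min(),r[h].max(),w[h].min(),w[h].max())
M=np.linalg.inv(T())
m=(P[...,2]>155)&(P[...,2]<180); m[:225]=0;m[290:]=0;m[:,:245]=0;m[:,325:]=0
q=P[m]@M[:3,:3].T+M[:3,3]
for lo,hi in((-30,-22),(-22,-15),(-15,-5)):
    k=(q[:,2]>lo)&(q[:,2]<hi); print(lo,k.sum(), q[k].min(0).round(1) if k.any() else '', q[k].max(0).round(1) if k.any() else '')
c=I[215:290,240:325]; cv2.imwrite('pics/held.png',cv2.resize(c,None,fx=8,fy=8,interpolation=cv2.INTER_CUBIC))
```

```text
soc by pixel [502.40135189 127.80347532  62.        ]
2.7 tang [-17.19067029  21.10775022] rad [ 74.29777106 103.56295873] hole 78.86619163699055 99.26272479909628 -10.9959869051168 8.17661332564592
2.72 tang [-19.05959398  21.66216905] rad [ 74.26518949 103.72197817] hole 79.2315406680821 99.39245034143656 -11.923319572282766 6.528621215784685
2.74 tang [-20.96359077  19.89973163] rad [ 74.24776047 103.92956718] hole 79.044499736642 99.48242022885526 -11.98977863690523 4.887728700002883
-30 98 [  0.1 -19.1 -25.9] [ 11.7  20.5 -22. ]
-22 775 [ -3.9 -19.7 -21.9] [ 12.7  21.2 -15. ]
-15 1447 [ -5.5 -20.  -15. ] [13.8 20.5 -5.1]
```

View pics/held.png

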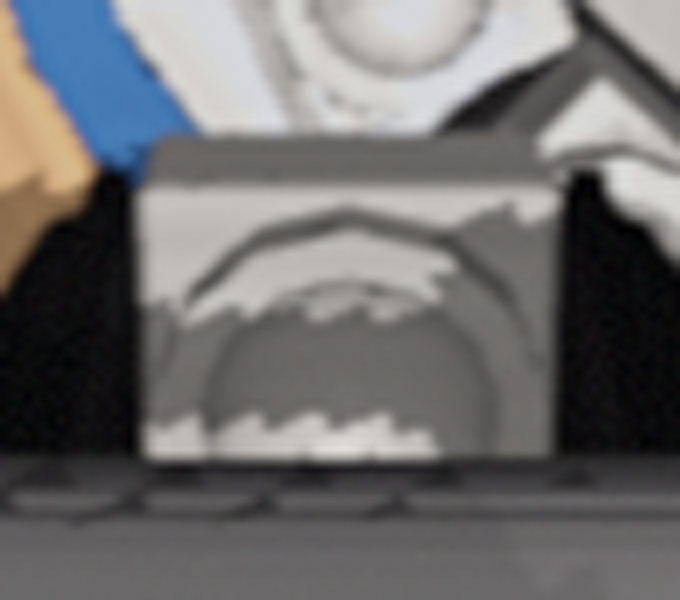

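Run:
```python
from h import *
z=np.load('w2.npz'); K={k:(z[k] if k=='W' else float(z[k])) for k in('W','fx','fy','cx','cy')}
M=np.linalg.inv(T()); s=env.state(); print(s['eef_pos'],s['tcp_rot'])
p=pix2plane(K,283.2,237.4,s['eef_pos'][2]+10.8); print('head front edge mid in tool',(M@np.append(p,1))[:3])
for u,v in((281.5,163.6),(281.0,163.6)):
    p=pix2plane(K,u,v,62); print(p,'soc in tool',(M@np.append(p,1))[:3])
```

```text
[484.04310843  87.64362924 154.10352501] [3.14157284e+00 1.44518961e-04 1.11479773e+00]
head front edge mid in tool [ 13.49013208   0.06609407 -10.80194838]
[502.40135189 127.80347532  62.        ] soc in tool [44.1539124  -1.20414855 92.09712105]
[502.02838851 127.98666215  62.        ] soc in tool [44.1541437  -1.61967117 92.09711278]
```

```bash
python3 -m pendant '[[[0.1,0.015,-0.0005,0,0.012],[0.1,0.03,-0.001,0,0.012],[0.1,0.0445,-0.0017,0.01,0.012],[0.1,0.0445,-0.0017,0.03,0.012],[0.1,0.0445,-0.0017,0.05,0.012],[0.1,0.0445,-0.0017,0.065,0.012],[0.1,0.0445,-0.0017,0.065,0.012],[0.1,0.0445,-0.0017,0.065,0.012]]]'
python3 - <<'E'
from h import *
d=cam('wrist'); c=d['image'][190:290,200:365]; cv2.imwrite('pics/ins.png',cv2.resize(c,None,fx=4,fy=4,interpolation=cv2.INTER_CUBIC))
E
```

```text
t: 5.9
eef_pos: [502.1, 129.3, 88.8]
tcp_rot: [-3.141, 0.0, 1.104]
ft_force: [-0.3, -0.3, -0.9]
opening: 0.292
```

View pics/ins.png

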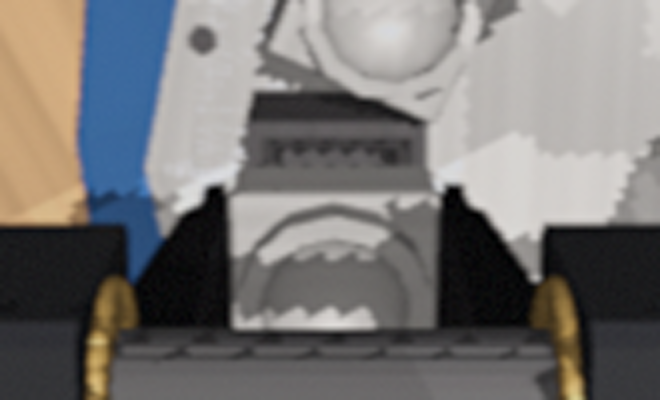

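Run:
```python
from h import *
d=cam('wrist'); P=cloud(d); M=np.linalg.inv(T()); Q=P@M[:3,:3].T+M[:3,3]
for u in(277,283,289): print(u,[(v,*Q[v,u,[0,2]].round(1)) for v in range(208,242,1)])
for v in(224,227): print(v,[(u,*Q[v,u,[1,2]].round(1)) for u in range(255,312,2)])
```

```text
277 [(208, np.float64(16.1), np.float64(49.6)), (209, np.float64(15.3), np.float64(49.6)), (210, np.float64(14.8), np.float64(48.8)), (211, np.float64(13.9), np.float64(49.6)), (212, np.float64(13.6), np.float64(47.8)), (213, np.float64(12.8), np.float64(47.8)), (214, np.float64(13.0), np.float64(44.1)), (215, np.float64(13.1), np.float64(40.7)), (216, np.float64(13.1), np.float64(37.8)), (217, np.float64(13.0), np.float64(35.7)), (218, np.float64(13.4), np.float64(31.5)), (219, np.float64(13.3), np.float64(29.1)), (220, np.float64(12.8), np.float64(28.5)), (221, np.float64(12.3), np.float64(27.6)), (222, np.float64(11.4), np.float64(28.7)), (223, np.float64(11.0), np.float64(27.4)), (224, np.float64(10.5), np.float64(26.9)), (225, np.float64(9.7), np.float64(27.5)), (226, np.float64(8.4), np.float64(29.7)), (227, np.float64(2.8), np.float64(46.2)), (228, np.float64(1.7), np.float64(47.4)), (229, np.float64(1.0), np.float64(47.5)), (230, np.float64(0.4), np.float64(46.9)), (231, np.float64(-0.2), np.float64(46.3)), (232, np.float64(13.5), np.float64(-0.6)), (233, np.float64(13.5), np
[... 5092 characters left out ...]
np.float64(46.8)), (281, np.float64(-1.5), np.float64(47.8)), (283, np.float64(-0.1), np.float64(46.7)), (285, np.float64(1.4), np.float64(47.4)), (287, np.float64(2.8), np.float64(47.1)), (289, np.float64(4.2), np.float64(47.5)), (291, np.float64(5.7), np.float64(47.3)), (293, np.float64(7.1), np.float64(46.7)), (295, np.float64(8.5), np.float64(46.5)), (297, np.float64(10.0), np.float64(46.7)), (299, np.float64(10.5), np.float64(29.8)), (301, np.float64(11.8), np.float64(28.1)), (303, np.float64(13.1), np.float64(28.1)), (305, np.float64(14.3), np.float64(26.8)), (307, np.float64(17.5), np.float64(50.2)), (309, np.float64(18.8), np.float64(48.3)), (311, np.float64(20.4), np.float64(50.1))]
```

The holder sits about 1.1 mm toward −tool x of the held die and is centred in y. I'll correct that and insert.

```bash
python3 -m pendant '[[[0.1,-0.0011,0,0,0],[0.1,-0.0011,0,0.004,0],[0.1,-0.0011,0,0.008,0],[0.1,-0.0011,0,0.012,0],[0.1,-0.0011,0,0.015,0],[0.1,-0.0011,0,0.018,0],[0.1,-0.0011,0,0.021,0],[0.1,-0.0011,0,0.0225,0]]]'
```

```text
t: 6.8
eef_pos: [501.4, 128.0, 66.3]
tcp_rot: [-3.141, 0.0, 1.104]
ft_force: [-0.6, -0.4, -1.4]
opening: 0.294
```

```bash
python3 -m pendant '[[[0.1,0,0,0.0006,0],[0.1,0,0,0.0012,0],[0.1,0,0,0.0016,0],[0.1,0,0,0.0016,0],[0.1,0,0,0.0016,0],[0.1,0,0,0.0016,0],[0.1,0,0,0.0016,0],[0.1,0,0,0.0016,0]]]'
```

```text
t: 7.6
eef_pos: [501.5, 128.0, 65.0]
tcp_rot: [3.141, 0.0, 1.104]
ft_force: [-0.5, -0.0, -1.7]
opening: 0.29
```

```bash
python3 -m pendant '[[[0.1,0,0,0.0006,0],[0.1,0,0,0.0012,0],[0.1,0,0,0.0016,0],[0.1,0,0,0.0016,0],[0.1,0,0,0.0016,0],[0.1,0,0,0.0016,0],[0.1,0,0,0.0016,0],[0.1,0,0,0.0016,0]]]'
```

```text
t: 8.4
eef_pos: [501.6, 128.1, 64.7]
tcp_rot: [3.141, -0.001, 1.104]
ft_force: [-5.5, -0.6, 17.7]
opening: 0.292
```

```bash
python3 -m pendant '[[[0.5,0,0,0,0],[0.5,0,0,0,0],[0.5,0,0,0,0],[0.5,0,0,-0.01,0],[0.5,0,0,-0.03,0],[0.5,-0.01,0,-0.06,0],[0.5,-0.03,0,-0.09,0],[0.5,-0.05,0,-0.09,0]]]'
python3 - <<'E'
from h import *
d=cam('wrist'); P=cloud(d); cv2.imwrite('pics/w3.png',d['image']); s=env.state(); print(s['eef_pos'],s['tcp_rot'],s['ft_force'])
A=lambda q:np.ascontiguousarray(q[:,:2].astype(np.float32))
q=(abs(P[...,2]-121)<5)&(np.hypot(P[...,0]-581,P[...,1]-88)<45); print('bar',q.sum(),cv2.minAreaRect(A(P[q])),np.median(P[q][:,2]))
n=np.hypot(P[...,0]-501.5,P[...,1]-128)
q=n<9.5; print('hollow z',np.percentile(P[q][:,2],[5,50,95]))
q=(n<12.8)&(n>10.6); print('crown z',np.percentile(P[q][:,2],[10,50,90]))
q=(P[...,2]>70)&(n<21); print('head',cv2.minAreaRect(A(P[q])))
print(proj(d,[501.5,128,76]))
E
```

```text
t: 9.2
eef_pos: [480.1, 83.2, 157.0]
tcp_rot: [3.137, -0.003, 1.105]
ft_force: [-0.1, -0.6, -0.2]
opening: 0.505
[478.09465281  81.37626215 155.52516073] [ 3.13905289e+00 -7.65845220e-04  1.10394684e+00] [ 0.75297253 -0.3050529  -0.07645256]
bar 2533 ((581.6018676757812, 86.88014221191406), (16.31499481201172, 69.21200561523438), 32.8254508972168) 120.90004268531081
hollow z [76.41817918 78.32291996 81.24666392]
crown z [76.63295821 82.08617906 83.09354877]
head ((500.1468811035156, 124.44766235351562), (34.27561950683594, 27.918350219726562), 63.90779113769531)
(np.float64(281.0763337165926), np.float64(158.10919925550616))
```

View pics/w3.png

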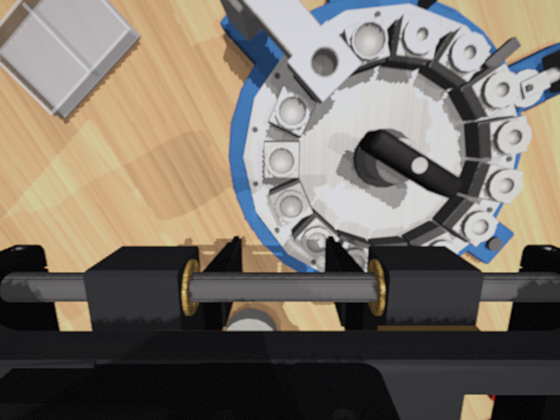

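The die is seated: its crown top is at 82.1 mm, matching 62+20. Next is the knob.

```bash
python3 -m pendant '[[[0.5,0.006,0.011,0,-0.13],[0.5,0.013,0.023,0,-0.26],[0.5,0.019,0.034,0,-0.39],[0.5,0.026,0.045,0,-0.52],[0.5,0.032,0.056,0,-0.65],[0.5,0.039,0.068,0,-0.78],[0.5,0.045,0.079,0,-0.91],[0.5,0.0515,0.0899,0,-1.04]]]'; python3 -m pendant '[[[0.5,0,0,0,0],[0.5,0,0,0,0],[0.5,0,0,0.01,0],[0.5,0,0,0.025,0],[0.5,0,0,0.04,0],[0.5,0,0,0.04,0],[0.5,0,0,0.04,0],[0.5,0,0,0.04,0]]]'
```

```text
t: 10.05
eef_pos: [582.9, 89.1, 153.5]
tcp_rot: [-3.141, -0.0, 2.149]
ft_force: [-0.1, 0.5, 0.7]
opening: 0.499
t: 10.85
eef_pos: [582.6, 88.9, 114.0]
tcp_rot: [3.141, 0.0, 2.143]
ft_force: [0.5, -0.4, 1.0]
opening: 0.496
```

```bash
python3 -m pendant '[[[0.5,-0.0011,-0.0019,0.005,0],[0.5,-0.0011,-0.0019,0.015,0],[0.5,-0.0011,-0.0019,0.0245,0],[0.5,-0.0011,-0.0019,0.0245,0],[0.3,-0.0011,-0.0019,0.0245,0],[0.05,-0.0011,-0.0019,0.0245,0],[0.05,-0.0011,-0.0019,0.0245,0],[0.05,-0.0011,-0.0019,0.0245,0]]]';python3 -m pendant '[[[0.05,0,0,0,0],[0.05,0,0,0,0],[0.05,0,0,0,0],[0.05,0,0,0,0],[0.05,0,0,0,0],[0.05,0,0,0,0],[0.05,0,0,0,0],[0.05,0,0,0,0]]]'; python3 -c "
from h import *
s=env.state();print(s['moment'],s['ft_force'],s['tcp_rot'],s['joints'])"
```

```text
t: 11.65
eef_pos: [581.6, 86.9, 89.2]
tcp_rot: [3.141, 0.0, 2.144]
ft_force: [0.1, 1.3, -0.5]
opening: 0.218
t: 12.45
eef_pos: [581.8, 87.1, 89.1]
tcp_rot: [3.141, 0.0, 2.144]
ft_force: [3.0, 3.6, 1.9]
opening: 0.168
[ 0.52734727 -0.59840274  0.06972816] [2.95263597 3.63496456 1.8691019 ] [3.14073020e+00 4.15260402e-04 2.14380910e+00] [ 3.62875396e-02  5.90538808e-01  1.77354441e+00  1.20033036e-04
  7.76555926e-01 -5.36810991e-01]
```

```bash
python3 -m pendant '[[[0.05,0,0,0,-0.06],[0.05,0,0,0,-0.12],[0.05,0,0,0,-0.18],[0.05,0,0,0,-0.24],[0.05,0,0,0,-0.3],[0.05,0,0,0,-0.35],[0.05,0,0,0,-0.39],[0.05,0,0,0,-0.39]]]'; python3 -c "
from h import *
s=env.state();print(s['moment'],s['ft_force'],s['tcp_rot'])"
python3 -m pendant '[[[0.05,0,0,0,-0.02],[0.05,0,0,0,-0.04],[0.05,0,0,0,-0.05],[0.05,0,0,0,-0.05],[0.05,0,0,0,-0.05],[0.05,0,0,0,-0.05],[0.05,0,0,0,-0.05],[0.05,0,0,0,-0.05]]]'; python3 -c "
from h import *
s=env.state();print(s['moment'],s['ft_force'],s['tcp_rot'])"
```

```text
t: 13.25
eef_pos: [581.8, 87.0, 89.1]
tcp_rot: [3.141, 0.001, 2.535]
ft_force: [3.7, 3.6, 1.9]
opening: 0.172
[ 0.70707548 -0.60984163  0.23346204] [3.66385659 3.58938579 1.9059517 ] [3.14098988e+00 8.06025928e-04 2.53501075e+00]
t: 14.05
eef_pos: [581.8, 87.0, 89.1]
tcp_rot: [3.141, 0.001, 2.584]
ft_force: [3.5, 2.9, 1.0]
opening: 0.166
[ 0.67381529 -0.71683639  0.13045031] [3.50970242 2.9229258  0.97996882] [3.14098906e+00 8.05619880e-04 2.58368131e+00]
```

```bash
for i in 1; do python3 -m pendant '[[[0.05,0,0,0,-0.01],[0.05,0,0,0,-0.02],[0.05,0,0,0,-0.02],[0.05,0,0,0,-0.02],[0.05,0,0,0,-0.02],[0.05,0,0,0,-0.02],[0.05,0,0,0,-0.02],[0.05,0,0,0,-0.02]]]'; done; python3 -c "
from h import *
s=env.state();print(s['moment'],s['ft_force'],s['tcp_rot'])"
python3 -m pendant '[[[0.05,0,0,0,-0.01],[0.05,0,0,0,-0.02],[0.05,0,0,0,-0.02],[0.05,0,0,0,-0.02],[0.05,0,0,0,-0.02],[0.05,0,0,0,-0.02],[0.05,0,0,0,-0.02],[0.05,0,0,0,-0.02]]]'; python3 -c "
from h import *
s=env.state();print(s['moment'],s['ft_force'],s['tcp_rot'])"
python3 -m pendant '[[[0.05,0,0,0,-0.01],[0.05,0,0,0,-0.02],[0.05,0,0,0,-0.02],[0.05,0,0,0,-0.02],[0.05,0,0,0,-0.02],[0.05,0,0,0,-0.02],[0.05,0,0,0,-0.02],[0.05,0,0,0,-0.02]]]'; python3 -c "
from h import *
s=env.state();print(s['moment'],s['ft_force'],s['tcp_rot'])"
```

```text
t: 14.85
eef_pos: [581.8, 87.0, 89.1]
tcp_rot: [3.141, 0.001, 2.604]
ft_force: [4.1, 4.7, 1.9]
opening: 0.163
[ 0.67503373 -0.67760518  0.14841723] [4.05067905 4.72568266 1.88200054] [3.14098531e+00 8.16890934e-04 2.60359334e+00]
t: 15.65
eef_pos: [581.8, 87.0, 89.1]
tcp_rot: [3.141, 0.001, 2.623]
ft_force: [3.4, 3.2, 2.4]
opening: 0.167
[ 0.66075892 -0.67111757 -0.04903946] [3.3711065  3.22542714 2.39252601] [3.14094873e+00 7.88236291e-04 2.62343792e+00]
t: 16.45
eef_pos: [581.8, 87.1, 89.1]
tcp_rot: [3.141, 0.001, 2.643]
ft_force: [3.9, 3.6, 2.2]
opening: 0.17
[ 0.60583716 -0.65962946 -0.11955241] [3.9107535  3.55698388 2.19034137] [3.14095355e+00 7.29441500e-04 2.64331405e+00]
```

```bash
python3 -m pendant '[[[0.05,0,0,0,-0.01],[0.05,0,0,0,-0.02],[0.05,0,0,0,-0.02],[0.05,0,0,0,-0.02],[0.05,0,0,0,-0.02],[0.05,0,0,0,-0.02],[0.05,0,0,0,-0.02],[0.05,0,0,0,-0.02]]]'; python3 -c "
from h import *
s=env.state();print(s['moment'],s['ft_force'],s['tcp_rot'])"
python3 -m pendant '[[[0.05,0,0,0,-0.01],[0.05,0,0,0,-0.02],[0.05,0,0,0,-0.02],[0.05,0,0,0,-0.02],[0.05,0,0,0,-0.02],[0.05,0,0,0,-0.02],[0.05,0,0,0,-0.02],[0.05,0,0,0,-0.02]]]'; python3 -c "
from h import *
s=env.state();print(s['moment'],s['ft_force'],s['tcp_rot'])"
```

```text
t: 17.25
eef_pos: [581.8, 87.0, 89.1]
tcp_rot: [3.141, 0.001, 2.662]
ft_force: [4.6, 3.6, 1.2]
opening: 0.163
[ 0.69931008 -0.79502788 -0.68565863] [4.61552331 3.55328712 1.171893  ] [3.14067350e+00 5.70118650e-04 2.66219728e+00]
t: 18.05
eef_pos: [581.9, 87.0, 89.1]
tcp_rot: [3.141, 0.001, 2.682]
ft_force: [4.4, 3.9, 2.4]
opening: 0.174
[ 0.58644428 -0.83194949 -0.80394901] [4.38266729 3.94709122 2.4353284 ] [3.14056464e+00 6.88558182e-04 2.68183009e+00]
```

The end stop was felt near yaw 2.648, where the moment jumped to −0.69 N·m. That puts stop zero at about 2.608 and stop three at about 1.351, so from the commanded 2.684 I need +1.333.

```bash
python3 -m pendant '[[[0.05,0,0,0,0.08],[0.05,0,0,0,0.16],[0.05,0,0,0,0.24],[0.05,0,0,0,0.32],[0.05,0,0,0,0.4],[0.05,0,0,0,0.48],[0.05,0,0,0,0.56],[0.05,0,0,0,0.64]]]'; python3 -m pendant '[[[0.05,0,0,0,0.08],[0.05,0,0,0,0.16],[0.05,0,0,0,0.24],[0.05,0,0,0,0.32],[0.05,0,0,0,0.38],[0.05,0,0,0,0.43],[0.05,0,0,0,0.48],[0.05,0,0,0,0.52]]]'; python3 -c "
from h import *
s=env.state();print(s['moment'],s['ft_force'],s['tcp_rot'])"
python3 -m pendant '[[[0.05,0,0,0,0.03],[0.05,0,0,0,0.06],[0.05,0,0,0,0.09],[0.05,0,0,0,0.12],[0.05,0,0,0,0.145],[0.05,0,0,0,0.16],[0.05,0,0,0,0.17],[0.05,0,0,0,0.17]]]'; python3 -c "
from h import *
s=env.state();print(s['moment'],s['ft_force'],s['tcp_rot'],s['joints'])
d=cam('wrist');cv2.imwrite('pics/w4.png',d['image'])
d=cam('top'); c=d['image'][150:280,170:310]; cv2.imwrite('pics/top2.png',cv2.resize(c,None,fx=4,fy=4,interpolation=cv2.INTER_CUBIC))"
```

```text
t: 18.85
eef_pos: [581.7, 87.2, 89.1]
tcp_rot: [3.141, 0.0, 2.042]
ft_force: [2.9, 4.5, 2.7]
opening: 0.172
t: 19.65
eef_pos: [581.9, 87.2, 89.1]
tcp_rot: [3.14, 0.0, 1.524]
ft_force: [3.3, 5.3, 1.3]
opening: 0.167
[ 0.7484524  -0.86842072  0.54470416] [3.28771795 5.34757655 1.34859283] [3.14034266e+00 2.10760923e-04 1.52354458e+00]
t: 20.45
eef_pos: [581.9, 87.1, 89.1]
tcp_rot: [3.141, -0.0, 1.353]
ft_force: [5.0, 3.8, 1.7]
opening: 0.165
[ 0.47027874 -0.7171073  -0.03777443] [4.99758928 3.83413981 1.71808498] [ 3.14053449e+00 -3.30030115e-04  1.35346680e+00] [3.62938579e-02 5.90612536e-01 1.77347890e+00 7.70139276e-05
 7.76394092e-01 2.53568641e-01]
```

View pics/w4.png

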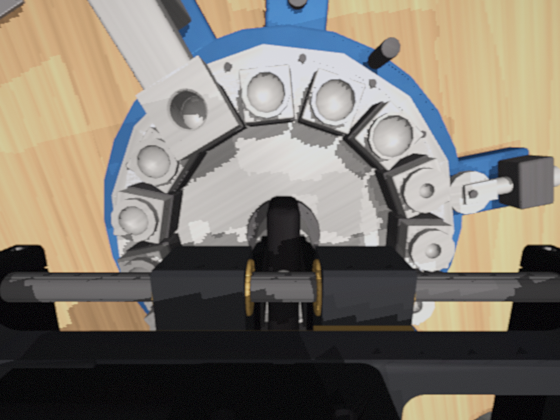

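The wrist picture shows the bar gripped straight at (284,215), and the guide with its bore at (187,109). Dies are at (265,93), (336,98), (391,136), (157,160) and (134,220). I'll check the index angle against the guide bore using the station angles modulo 24°.

Run:
```python
from h import *
d=cam('wrist'); P=cloud(d); ax=np.array([581.7,87.0]); A=lambda q:np.ascontiguousarray(q[:,:2].astype(np.float32))
an=lambda p:np.degrees(np.arctan2(p[1]-ax[1],p[0]-ax[0]))
for u,v in((187,109),(188,112)):
    p=pix2plane(d,u,v,108); print('bore',p.round(1),np.hypot(*(p[:2]-ax)).round(1),an(p).round(2))
for u,v in((265,93),(336,98),(391,136),(427,189),(433,250),(157,160),(134,220)):
    p=pix2plane(d,u,v,78); q=P[(np.hypot(P[...,0]-p[0],P[...,1]-p[1])<21)&(P[...,2]>68)&(P[...,2]<84)]
    c=cv2.minAreaRect(A(q)); print((u,v),'r',np.hypot(*(p[:2]-ax)).round(1),'pix ang',an(p).round(2),'mod',(an(p)%24).round(2),'rect',np.round(c[1],1),'ang',round(an(c[0]),2),'mod',round(an(c[0])%24,2))
s=env.state();print(s['t'],s['moment'],s['tcp_rot'])
```

```text
bore [555.5 173.  108. ] 89.9 106.94
bore [555.6 171.7 108. ] 88.6 107.16
(265, 93) r 89.7 pix ang 83.77 mod 11.77 rect [28.2 28. ] ang 83.3 mod 11.3
(336, 98) r 91.3 pix ang 58.95 mod 10.95 rect [28.2 28.2] ang 59.16 mod 11.16
(391, 136) r 90.1 pix ang 34.99 mod 10.99 rect [28.5 28.3] ang 35.26 mod 11.26
(427, 189) r 91.9 pix ang 10.73 mod 10.73 rect [28.3 28.5] ang 11.25 mod 11.25
(433, 250) r 92.4 pix ang -13.52 mod 10.48 rect [28.  28.7] ang -12.54 mod 11.46
(157, 160) r 89.5 pix ang 131.19 mod 11.19 rect [28.  28.7] ang 131.38 mod 11.38
(134, 220) r 91.0 pix ang 156.45 mod 12.45 rect [28.6 28.4] ang 155.57 mod 11.57
20.6 [ 0.51284463 -0.69121849 -0.09659432] [ 3.14055440e+00 -3.62388852e-04  1.35370806e+00]
```

View pics/top2.png

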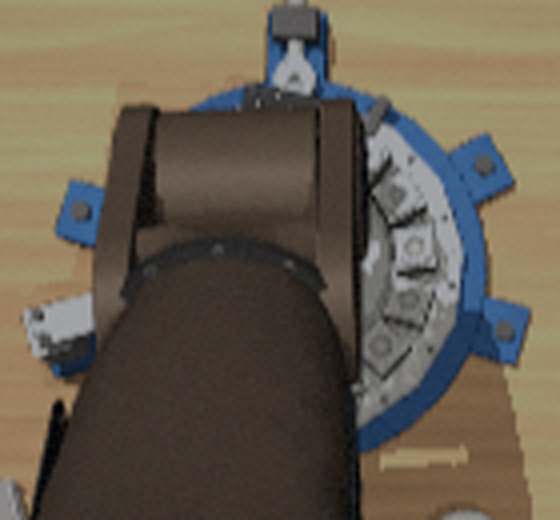

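The stations sit at 11.3° mod 24, so the new die is at 107.3° against the bore at 107.0°, which is 0.005 rad apart. The turret is steady, so I'll hand it in.

```bash
python3 -c "
from h import *
s=env.state();print(s['t'],s['opening'],s['qvel'].round(3) if hasattr(s['qvel'],'round') else s['qvel']);print(env.job_done())"
```

```text
20.6 0.1699882522811614 [-0.001 -0.    -0.001 -0.001 -0.    -0.001]
the job is handed in; nothing more can be done
None
```

I took the die with the round hollow from the rack's middle hole and pressed it home in the empty socket. I then turned the knob back to its end stop and clockwise to stop three, and handed in at 20.6 s still gripping the knob.

- **Die seating:** the fit bottomed out at about 18 N. The crown measured 82.1 mm, against the 82 mm expected for a fully seated die.
- **End stop:** I felt it at a tool yaw of about 2.648, where the moment jumped to −0.69 N·m.
- **Stop three:** the final yaw is 1.354, against the 1.351 I calculated from the end stop. The moment on the knob was near zero (about −0.1 N·m), and the gripper read about 16 mm, the bar's thickness.
- **Alignment under the guide:** the turret's stations put the new die at 107.3°, and the guide bore measured 107.0°. That 0.005 rad gap is within measurement error.
- **Checks that disagreed:** the first socket estimates were 1–2 mm apart, and a close look before inserting settled it. At the end I could not see the new die, because the arm and guide hid it. Its place under the bore comes from the angle turned and the visible stations.
- **Not checked:** I did not re-image the rack and the other things on the bench at the end. I felt no contact with them during the moves.

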